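# Dry-fit the modules on a control panel

### The arm

A 6-joint arm with a two-finger parallel gripper is mounted at the origin on the work surface. World frame = base frame: x ahead of the robot, y to its left, z up, the work surface at z = 0. Lengths are in m, angles in rad, forces in N, time in s.
With the tool pointing down it reaches from about 0.25 to 0.775 m from the base axis. Payload 4 kg.
Tool frame: the origin (TCP) lies at the very end of the fingers, on their centre line; the grasp point (between the pads) lies 19 mm behind it; z points along the fingers, y is the direction in which the jaws open and shut (so a half turn about z gives the same grasp; the last joint's range is limited). The gripper opens to 94 mm and grips with 3 to 60 N. Pads are 16 mm wide; open, the fingers measure 119 mm over their backs; the gripper's body (75 mm by 177 mm) begins 78 mm behind the grasp point.
Start: joints at [-1.387, 0.087, 1.371, -0, 1.684, -0.103], TCP at [0.156, -0.528, 0.206] pointing down, gripper open.
Joint ranges: [-3.1, 3.1], [-0.76, 2.03], [0.27, 2.55], [-1.08, 4.22], [0.17, 2.65], [-2.57, 2.57]. Speed limits (rad/s): [2.79, 2.79, 3.14, 3.14, 3.14, 3.14].

### API

Orientations are given as [roll, pitch, yaw] about the fixed x, y, z axes, in that order (R = Rz(yaw) Ry(pitch) Rx(roll)).
In Python, from bench import robot, snapshot, calibration gives the robot as it stands. The module is installed in compiled form; this text tells all that it offers.
- The arm moves only by the tool servo_tool, never from a script. Its argument "series" is text: rows parted by semicolons, each of 5 numbers parted by spaces: the closure, from -1 (fully open) to 1 (shut), then the shift along the tool's x, y, z in cm, then the turn about the tool's z in rad. A call has 1 to 20 rows; each row is the pose to reach, as a shift and turn from the pose commanded when the call began, along the tool's axes at that moment; what a row does not reach only later rows make up. A row lasts 1/12 s, in which the tool goes at most 41.7 mm and 7.16 degrees, less where a joint would pass 70% of its speed; a pose out of reach is approached as far as the arm can. A call with a gripper value outside its range is refused whole. The fingers move at their own pace and stop on an object; the grip force is fixed at half the most. Time passes only in rows, so rows that repeat a pose let the fingers close. It gives the time, the measured TCP pose, the force and the opening at its end, in the units of the state.
- robot.get_obs(): the state, without advancing time (a new reading comes with each control period).
- snapshot(name): name is "scene" or "top" or "wrist"; returns (picture, depth): 384x512x3 uint8, red, green, blue; 384x512 float32, m along the optical axis (not along the pixel's ray), 0 where there is no reading.
- calibration(name): a dict with "fx", "fy", "cx", "cy" (pixels), "k1" (the pictures are not rectified: a ray, as slopes to the right and down, at radius r is drawn at 1 + k1 r^2 times it, then the intrinsics apply), "rvec" (rotation vector, rad) and "tvec" (3), from world to camera coordinates, as OpenCV has them; the wrist camera has in their place "tool_from_camera" (4x4, takes a point from camera to tool coordinates, whose origin is the TCP and whose axes are the flange's). Camera axes: x right, y down, z forward; pixel columns grow to the right and rows downward; lengths in m; the calibration is good to about 2 mm. A picture is of the moment at which its call begins: read the wrist's pose just before it. calibration takes no time and is no camera call.
- robot.close_job(): hands the job in, once; it reports no verdict.
The state is a dict: "time": time; "joint_positions": joint angles; "qvel": joint speeds; "joint_torque": joint torques, N m; "tool_pos": TCP position; "ee_rot": TCP orientation; "wrist_force": force on the tool from outside, world axes, zero at the start; "wrist_torque": the same for the moment, N m; "width": finger opening in m.
Only numpy, scipy, OpenCV 4.12 (cv2) and the standard library are available. Lean on these libraries where they do the work, as an engineer would, in place of code of your own. Each camera call takes 0.05 s, during which the arm holds its last target. There are 200 camera calls.

### The job

Lay out the control panel: on the aluminium mounting panel, set the white circuit breaker between the green terminal block and the black heat sink, the blue relay directly behind the terminal block (the side away from the robot) and the orange contactor directly behind the heat sink, each upright inside its black outline and lined up with it. Then set the yellow auxiliary block centred on top of the contactor, its long side along the contactor's. Leave the red tape roll where it lies.

Things in the scene. Friction and masses are not known exactly. Their poses are not given: they have to be found in the camera images.
- panel: Fixed aluminium panel, 210 (x) x 270 (y) x 4 mm; origin at the centre of its underside; x points away from the robot within 0.15 rad, y left. Black outlines 86 (x) x 60 (y) mm are centred at x = -50 (front row), +50 mm (rear), y = -85, 0, +85 mm; rear middle: a fixed brass bar, 50 x 18 mm, 15 mm tall, instead. Left or right on the table; loose parts lie on a 3 mm grey mat on the other side.
- terminal_block: Green terminal block, fixed on the panel at the front left or front right outline; 70 (x) x 46 (y) x 40 mm tall. Origin at the centre of its underside, on the panel's top face; axes parallel to the panel's. The centre of the outline directly behind it lies 100 mm along its +x.
- heat_sink: Black finned heat sink, fixed on the panel at the other front outline; 70 (x) x 46 (y) x 40 mm tall. Origin at the centre of its underside, on the panel's top face; axes parallel to the panel's. The centre of the outline directly behind it lies 100 mm along its +x.
- breaker: Loose white circuit breaker with a red toggle on top, 0.15 to 0.31 kg; 76 (x) x 36 (y) mm, 48 mm tall over the middle 44 mm of its length, 36 mm at the ends, 56 mm with the toggle. Origin at the centre of its underside, z up, x along its length. Grip it across its 36 mm width. Either way round (half turn) will do.
- relay: Loose blue relay on a black base, 0.08 to 0.15 kg; base 66 (x) x 32 (y) x 18 mm tall, blue block 44 (x) x 32 (y) mm above it up to 48 mm. Origin at the centre of its underside, z up, x along its length. Grip it across its 32 mm width. It looks the same turned half round. Either way round will do.
- contactor: Loose contactor, black base 74 (x) x 45 (y) x 30 mm tall with an orange top block 58 (x) x 45 (y) mm up to 46 mm, flat on top; 0.22 to 0.45 kg. Origin at the centre of its underside, z up, x along its length. Grip it across its 45 mm width. It looks the same turned half round. Either way round will do.
- aux_block: Loose yellow auxiliary contact block, 52 (x) x 32 (y) x 24 mm tall, 0.04 to 0.09 kg, flat underneath. Origin at the centre of its underside, z up, x along its length. Grip it across its 32 mm width. It looks the same turned half round. It goes on the contactor's flat orange top, where it simply rests.
- tape_roll: Red roll of tape lying flat near the middle of the grey mat among the loose parts, outer diameter 48 mm, 18 mm tall, loose; origin at the centre of its underside. To be left where it lies.
Mind the look-alikes: they are no part of the job. There is more than one size of the breaker; the one meant has the size given above.

How it is judged:
By the outcome, as a careful person would: the job done as asked, in the order asked, and still so for the second after the job is handed in, with the robot touching nothing.
It also fails if it takes over 125 s, if anything falls off the work surface, if the arm or the gripper's body presses on something with over 40 N, if the wrist force passes 120 N, or if a joint passes its speed limit or range.

## Working session

There is one attempt and no reset: what is moved stays moved. The work goes in short steps, Python scripts to look and compute and a tool call to move; the robot and the scene stay as the last step left them, time stands still between calls to the robot, and variables do not carry over. Pictures are saved under pics/ and viewed, about 12 in all and at most 16, crops included, and the job is handed in when it is done.

Besides the shell and the picture viewer there is one more tool, called by a JSON object that holds its "api" and its "payload". servo_tool: Moves the arm, as the interface text tells. Its arguments: {"type":"object","properties":{"series":{"type":"string"}},"required":["series"]}

```bash
mkdir -p pics
cat > h.py <<'E'
import numpy as np, cv2
from bench import robot, snapshot, calibration
from scipy.spatial.transform import Rotation as R
def cam(name, obs=None):
    c=calibration(name); K=c
    if name=="wrist":
        T=np.eye(4); T[:3,:3]=R.from_euler('xyz',obs["ee_rot"]).as_matrix(); T[:3,3]=obs["tool_pos"]
        T=T@np.array(c["tool_from_camera"])
    else:
        M=cv2.Rodrigues(np.array(c["rvec"],float))[0]; T=np.eye(4); T[:3,:3]=M.T; T[:3,3]=-M.T@np.array(c["tvec"]).ravel()
    return c,T
def rays(c,uv):
    uv=np.asarray(uv,float).reshape(-1,2)
    s=np.c_[(uv[:,0]-c["cx"])/c["fx"],(uv[:,1]-c["cy"])/c["fy"]]; p=s.copy()
    for _ in range(20): p=s/(1+c["k1"]*(p**2).sum(1,keepdims=True))
    return np.c_[p,np.ones(len(p))]
def onplane(c,T,uv,z):
    d=rays(c,uv)@T[:3,:3].T; o=T[:3,3]
    return o+d*((z-o[2])/d[:,2])[:,None]
def cloud(c,T,depth):
    v,u=np.mgrid[:depth.shape[0],:depth.shape[1]]
    P=rays(c,np.c_[u.ravel(),v.ravel()])*depth.reshape(-1,1)
    return (P@T[:3,:3].T+T[:3,3]).reshape(*depth.shape,3)
def shot(name,fn):
    o=robot.get_obs(); im,d=snapshot(name); cv2.imwrite(f"pics/{fn}.png",im[:,:,::-1]); np.savez(f"pics/{fn}.npz",im=im,d=d,tp=o["tool_pos"],rot=o["ee_rot"])
    return o,im,d
E
python3 - <<'E'
from h import *
for n in("top","scene"):
    o,im,d=shot(n,n+"0"); c,T=cam(n); print(n,{k:np.round(v,3) for k,v in c.items()},T[:3,3])
print(o)
a=cv2.imread("pics/top0.png");cv2.imwrite("pics/top0b.png",cv2.resize(a,(800,600),interpolation=cv2.INTER_CUBIC))
E
```

```text
top {'fx': np.float64(379.829), 'fy': np.float64(379.829), 'cx': np.float64(254.107), 'cy': np.float64(191.737), 'k1': np.float64(0.034), 'rvec': array([ 2.124, -2.174,  0.098]), 'tvec': array([-0.022,  0.466,  0.817])} [ 0.36679872 -0.05298504  0.86481947]
scene {'fx': np.float64(417.365), 'fy': np.float64(417.365), 'cx': np.float64(256.093), 'cy': np.float64(194.135), 'k1': np.float64(0.046), 'rvec': array([ 2.129,  1.256, -0.47 ]), 'tvec': array([-0.178, -0.283,  1.337])} [ 1.04511082 -0.38239849  0.81258023]
{'time': 0.05, 'joint_positions': array([-1.38707225e+00,  8.79396361e-02,  1.37216295e+00, -2.61256819e-05,
        1.68359669e+00, -1.03100730e-01]), 'qvel': array([ 0.00032677, -0.00169286, -0.00375214,  0.00025236,  0.00050175,
       -0.00044822]), 'joint_torque': array([ 2.42528535e-03, -3.41541803e+01, -3.03593516e+01,  7.20091118e-02,
        3.05088877e-02, -1.03227994e-04]), 'tool_pos': array([ 0.15549085, -0.52702331,  0.20435888]), 'ee_rot': array([-3.13949454e+00, -1.90981773e-04,  2.86821690e-01]), 'wrist_force': array([ 0.43519234,  0.6259589 , -0.47658893]), 'wrist_torque': array([ 0.01143083, -0.01659285,  0.00850002]), 'width': 0.0942326564339516}
```

View pics/top0b.png

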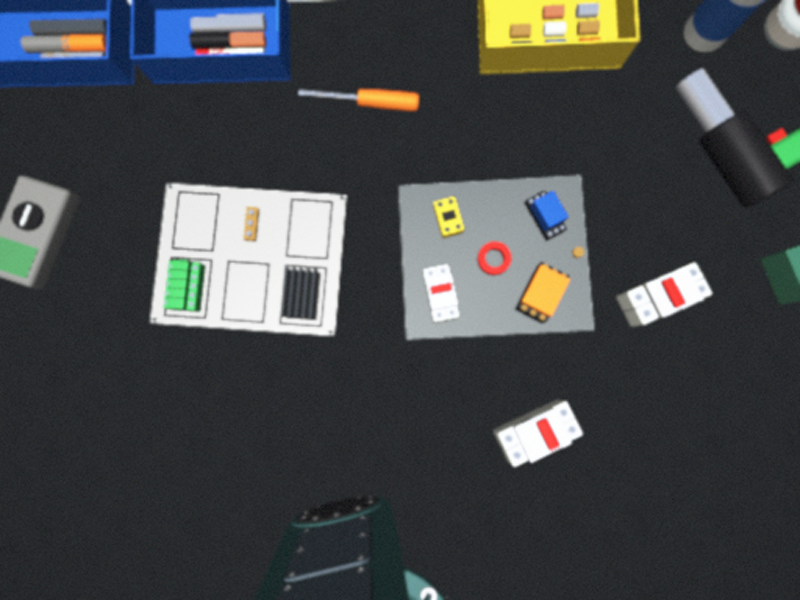

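View pics/scene0.png

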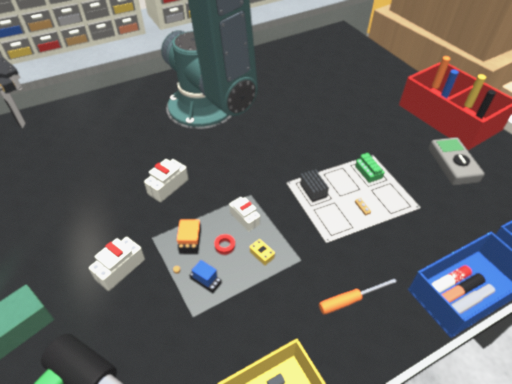

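The top view shows the panel on the left: terminal block at about (185,285) and heat sink at (302,293), both in 800x600 pixels, with the brass bar at (250,223). The mat is on the right: breaker (441,293), relay (548,215), contactor (545,292), aux block (449,216) and tape (494,258). Two larger breakers lie off the mat.

```bash
cat > meas.py <<'E'
from h import *
def rect(P):
    P=P[:, :2]; (c,(w,h),a)=cv2.minAreaRect((P*1000).astype(np.float32))
    if w<h: w,h,a=h,w,a+90
    a=np.deg2rad(a); a=(a+np.pi/2)%np.pi-np.pi/2
    return np.round(np.array(c)/1000,4),round(w,1),round(h,1),round(a,3)
def masks(im):
    H=cv2.cvtColor(im,cv2.COLOR_RGB2HSV).astype(int); h,s,v=H[...,0],H[...,1],H[...,2]
    return dict(green=(h>45)&(h<80)&(s>120)&(v>80),blue=(h>100)&(h<125)&(s>130)&(v>60),orange=(h>=8)&(h<20)&(s>170)&(v>130),
     yellow=(h>=22)&(h<34)&(s>140)&(v>120),red=((h<6)|(h>174))&(s>150)&(v>100),white=(s<40)&(v>150),black=(v<60))
E
python3 - <<'E'
from meas import *
z=np.load("pics/top0.npz"); im,d=z["im"],z["d"]; c,T=cam("top"); C=cloud(c,T,d); 
for n,m in masks(im).items():
    if n=="black": continue
    nn,L,st,ce=cv2.connectedComponentsWithStats(m.astype(np.uint8))
    for i in range(1,nn):
        if st[i,4]<25: continue
        k=L==i; P=C[k&(d>0)]; 
        if len(P)<10: continue
        zt=np.percentile(P[:,2],80)
        v,u=np.nonzero(k); Q=onplane(c,T,np.c_[u,v],zt)
        if np.linalg.norm(P[:,:2].mean(0))>0.85: continue
        print(n,st[i,4],np.round(ce[i]),"ztop",np.round(zt,3),rect(Q))
E
```

```text
green 533 [117. 182.] ztop 0.047 (array([0.4927, 0.2649]), 69.0, 47.0, np.float64(-0.094))
blue 371 [351. 135.] ztop 0.053 (array([ 0.581 , -0.2457]), 45.7, 40.0, np.float64(0.478))
orange 359 [249.  63.] ztop 0.026 (array([ 0.7648, -0.0249]), 89.9, 28.9, np.float64(1.45))
orange 79 [341. 188.] ztop 0.051 (array([ 0.47  , -0.2201]), 67.8, 33.7, np.float64(0.076))
yellow 241 [287. 139.] ztop 0.03 (array([ 0.5835, -0.1083]), 51.6, 31.2, np.float64(0.239))
red 209 [316. 165.] ztop 0.024 (array([ 0.5226, -0.1723]), 44.8, 44.3, np.float64(-0.827))
red 114 [430. 187.] ztop 0.078 (array([ 0.4604, -0.3952]), 34.4, 12.8, np.float64(0.385))
red 36 [282. 184.] ztop 0.061 (array([ 0.4763, -0.0933]), 22.4, 6.7, np.float64(-1.43))
red 113 [350. 277.] ztop 0.078 (array([ 0.2815, -0.223 ]), 35.6, 12.6, np.float64(0.422))
white 98 [209.  60.] ztop 0.018 (array([0.7789, 0.0663]), 85.1, 6.7, np.float64(1.452))
white 1015 [ 20. 140.] ztop 0.037 (array([0.5782, 0.4981]), 141.5, 71.6, np.float64(-0.341))
white 8834 [312. 166.] ztop 0.006 (array([ 0.529 , -0.1751]), 266.8, 227.5, np.float64(-1.545))
white 8879 [160. 163.] ztop 0.007 (array([0.5356, 0.1853]), 270.7, 211.3, np.float64(1.476))
white 49 [ 16. 137.] ztop 0.046 (array([0.5975, 0.4921]), 31.5, 7.5, np.float64(-0.333))
white 77 [316. 165.] ztop 0.006 (array([ 0.5258, -0.1748]), 22.6, 19.6, np.float64(0.742))
white 1040 [427. 188.] ztop 0.067 (array([ 0.4599, -0.3947]), 103.7, 50.9, np.float64(-1.174))
white 1100 [345. 278.] ztop 0.067 (array([ 0.2785, -0.2156]), 101.9, 52.6, np.float64(-1.157))
white 70 [274. 379.] ztop 0.019 (array([ 0.0693, -0.0654]), 21.1, 15.7, np.float64(1.56))
```

```bash
cat >> h.py <<'E'
def go(*targets):
    """targets: (x,y,z,yaw[mod pi handled]) world; prints shift cm/turn from the present measured pose"""
    o=robot.get_obs(); M=R.from_euler('xyz',o["ee_rot"]).as_matrix(); yaw0=np.arctan2(M[1,0],M[0,0])
    M=R.from_euler('xyz',[np.pi,0,yaw0]).as_matrix()
    for t in targets:
        dp=np.array(t[:3])-o["tool_pos"]; dy=t[3]-yaw0; dy=(dy+np.pi/2)%np.pi-np.pi/2
        n=max(np.linalg.norm(dp)/.0417,abs(dy)/.125)
        print("row",np.round(M.T@dp*100,2),"turn",round(-dy,3),"rows>=",round(n,1))
    print("now",np.round(o["tool_pos"],4),"yaw",round(yaw0,3),"q",np.round(o["joint_positions"],2),"t",round(o["time"],2),"w",round(o["width"],4),"F",np.round(o["wrist_force"],1))
E
python3 - <<'E'
from h import *
c=calibration("wrist"); print({k:np.round(v,3) for k,v in c.items()})
go((.47,-.17,.30,0.0),(.47,-.17,.38,0.0))
E
```

```text
{'fx': np.float64(280.55), 'fy': np.float64(280.55), 'cx': np.float64(253.496), 'cy': np.float64(191.891), 'k1': np.float64(-0.003), 'tool_from_camera': array([[ 0.   , -0.968, -0.25 ,  0.072],
       [ 1.   ,  0.   , -0.001, -0.001],
       [ 0.001, -0.25 ,  0.968, -0.18 ],
       [ 0.   ,  0.   ,  0.   ,  1.   ]])}
row [ 40.27 -25.35  -9.56] turn 0.287 rows>= 11.6
row [ 40.27 -25.35 -17.56] turn 0.287 rows>= 12.2
now [ 0.1555 -0.5271  0.2044] yaw 0.287 q [-1.39  0.09  1.37 -0.    1.68 -0.1 ] t 0.1 w 0.094 F [-0.   0.2 -0.3]
```

{"api": "servo_tool", "payload": {"series": "-1 40 -25 1 0.287; -1 40 -25 1 0.287; -1 40 -25 1 0.287; -1 40 -25 1 0.287; -1 40 -25 1 0.287; -1 40 -25 1 0.287; -1 40 -25 1 0.287; -1 40 -25 1 0.287; -1 40 -25 1 0.287; -1 40 -25 1 0.287; -1 40 -25 1 0.287; -1 40 -25 1 0.287; -1 40 -25 1 0.287; -1 40 -25 1 0.287"}}

```text
time: 1.27
tool_pos: [0.4684, -0.174, 0.1948]
ee_rot: [3.142, 0.002, 0.002]
wrist_force: [-0.6, -0.4, 0.5]
width: 0.0943
```

```bash
cat > ana.py <<'E'
from meas import *
import sys
def ana(fn,camn="wrist"):
    z=np.load(f"pics/{fn}.npz"); im,d=z["im"],z["d"]; c,T=cam(camn,dict(tool_pos=z["tp"],ee_rot=z["rot"])); C=cloud(c,T,d)
    for n,m in masks(im).items():
        if n=="black": continue
        nn,L,st,ce=cv2.connectedComponentsWithStats(m.astype(np.uint8))
        for i in range(1,nn):
            if st[i,4]<60: continue
            k=L==i; P=C[k&(d>0)]
            if len(P)<10: continue
            zt=np.percentile(P[:,2],75); kk=k&(np.abs(C[...,2]-zt)<.006)
            v,u=np.nonzero(kk); Q=onplane(c,T,np.c_[u,v],zt)
            print(n,st[i,4],np.round(ce[i]),"ztop",np.round(zt,4),rect(Q))
    return im,d,c,T,C
if __name__=="__main__": ana(sys.argv[1])
E
python3 - <<'E'
from ana import *
shot("wrist","w1"); ana("w1"); go((.5,-.17,.2,0))
a=cv2.imread("pics/w1.png");cv2.imwrite("pics/w1b.png",cv2.resize(a,(800,600),interpolation=cv2.INTER_CUBIC))
E
```

```text
blue 1492 [321.  77.] ztop 0.0523 (array([ 0.5845, -0.2476]), 43.6, 32.3, np.float64(0.47))
orange 114 [291. 168.] ztop 0.0494 (array([ 0.4829, -0.2172]), 57.0, 4.8, np.float64(-0.578))
yellow 1066 [198.  78.] ztop 0.0285 (array([ 0.585 , -0.1088]), 50.9, 32.1, np.float64(0.245))
yellow 1680 [307. 179.] ztop 0.0506 (array([ 0.4709, -0.2363]), 56.5, 42.7, np.float64(-0.512))
yellow 121 [444. 312.] ztop 0.3147 (array([ 0.4934, -0.2209]), 8.5, 1.8, np.float64(0.018))
yellow 114 [ 63. 312.] ztop 0.3146 (array([ 0.4929, -0.1252]), 7.9, 1.9, np.float64(0.004))
red 726 [253. 132.] ztop 0.0225 (array([ 0.5235, -0.1723]), 44.6, 44.5, np.float64(0.002))
red 197 [183. 176.] ztop 0.0606 (array([ 0.4767, -0.0928]), 28.1, 9.3, np.float64(-1.402))
red 529 [454. 193.] ztop 0.0768 (array([ 0.4611, -0.3939]), 40.6, 16.2, np.float64(0.408))
red 321 [293. 330.] ztop 0.0773 (array([ 0.283 , -0.2227]), 42.1, 14.5, np.float64(0.412))
white 28852 [248. 117.] ztop 0.0047 (array([ 0.5287, -0.1736]), 266.9, 227.1, np.float64(-1.544))
white 5037 [ 46. 117.] ztop 0.0059 (array([0.5279, 0.1087]), 209.8, 114.6, np.float64(-0.095))
white 3271 [36. 87.] ztop 0.006 (array([0.577 , 0.0972]), 83.6, 57.3, np.float64(-0.095))
white 328 [253. 132.] ztop 0.0047 (array([ 0.5229, -0.1723]), 25.9, 24.1, np.float64(-1.569))
white 548 [ 52. 157.] ztop 0.006 (array([0.4775, 0.1065]), 83.9, 57.0, np.float64(-0.096))
white 3038 [445. 187.] ztop 0.0658 (array([ 0.4637, -0.4004]), 61.2, 50.0, np.float64(-1.169))
white 97 [  1. 181.] ztop 0.0059 (array([0.4633, 0.1654]), 44.4, 5.4, np.float64(-0.222))
white 1067 [269. 329.] ztop 0.0663 (array([ 0.2724, -0.2025]), 51.6, 34.4, np.float64(0.131))
white 526 [309. 322.] ztop 0.0664 (array([ 0.2834, -0.2396]), 39.2, 17.7, np.float64(0.415))
row [ 3.2  -0.48 -0.5 ] turn 0.0 rows>= 0.8
now [ 0.468  -0.1748  0.195 ] yaw 0.0 q [-0.47 -0.02  1.5  -0.    1.66  1.1 ] t 1.32 w 0.094 F [ 0.2 -1.  -0.5]
```

View pics/w1b.png

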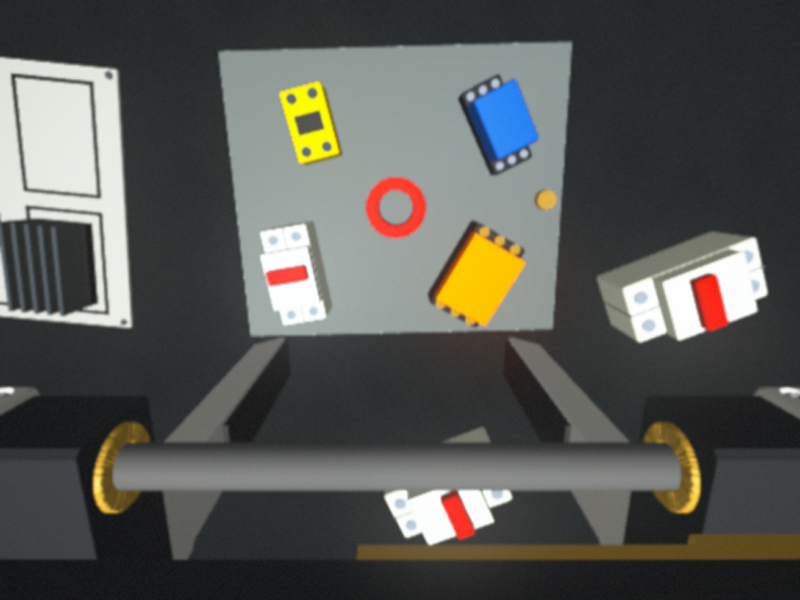

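The wrist view shows relay (503,122), aux block (310,122), tape (395,207), breaker (292,275) and contactor (480,280), in 800x600 pixels. A stray orange knob is at (546,200). Next I take the same view over the panel.

{"api": "servo_tool", "payload": {"series": "-1 0 -34 0 0; -1 0 -34 0 0; -1 0 -34 0 0; -1 0 -34 0 0; -1 0 -34 0 0; -1 0 -34 0 0; -1 0 -34 0 0; -1 0 -34 0 0; -1 0 -34 0 0; -1 0 -34 0 0; -1 0 -34 0 0; -1 0 -34 0 0"}}

```text
time: 2.32
tool_pos: [0.4689, 0.1632, 0.1954]
ee_rot: [3.14, -0.0, -0.003]
wrist_force: [-0.3, -0.4, -0.6]
width: 0.0938
```

```bash
cat > blob.py <<'E'
from ana import *
def blobs(fn,lo,x,y,zoff=0.0016,hi=.2,camn="wrist",show=True):
    """height-layer blobs: cells of points in z>lo inside region"""
    z=np.load(f"pics/{fn}.npz"); im,d=z["im"],z["d"]; c,T=cam(camn,dict(tool_pos=z["tp"],ee_rot=z["rot"])); C=cloud(c,T,d)
    C[...,2]-=zoff
    m=(d>0)&(C[...,2]>lo)&(C[...,2]<hi)&(C[...,0]>x[0])&(C[...,0]<x[1])&(C[...,1]>y[0])&(C[...,1]<y[1])
    nn,L,st,ce=cv2.connectedComponentsWithStats(m.astype(np.uint8),connectivity=4); out=[]
    for i in range(1,nn):
        if st[i,4]<60: continue
        k=L==i; P=C[k]; r=rect(P); out.append(r)
        if show: print(lo,np.round(ce[i]),st[i,4],"z",np.round(np.percentile(P[:,2],[10,50,90]),4),r)
    return out
E
python3 - <<'E'
from blob import *
X,Y=(.4,.65),(-.3,-.05)
blobs("w1",.044,X,Y); blobs("w1",.015,X,Y)
shot("wrist","w2"); ana("w2"); print("blobs"); blobs("w2",.035,(.4,.7),(.05,.32)); blobs("w2",.010,(.4,.7),(.05,.32))
go((.4,0,.2,0))
a=cv2.imread("pics/w2.png");cv2.imwrite("pics/w2b.png",cv2.resize(a,(800,600),interpolation=cv2.INTER_CUBIC))
E
```

```text
0.044 [323.  76.] 1288 z [0.049  0.0502 0.0513] (array([ 0.585 , -0.2488]), 43.8, 32.3, np.float64(0.467))
0.044 [307. 178.] 1838 z [0.0475 0.0485 0.0494] (array([ 0.4714, -0.2365]), 57.9, 45.1, np.float64(-0.515))
0.044 [186. 177.] 1169 z [0.0495 0.0508 0.0585] (array([ 0.4728, -0.093 ]), 44.0, 36.3, np.float64(0.17))
0.044 [182. 225.] 72 z [0.1952 0.1973 0.1994] (array([ 0.4695, -0.1255]), 18.5, 5.8, np.float64(0.361))
0.044 [325. 226.] 74 z [0.1951 0.1973 0.1995] (array([ 0.4697, -0.2208]), 18.2, 5.4, np.float64(-0.347))
0.015 [320.  78.] 1939 z [0.0201 0.0497 0.0511] (array([ 0.585 , -0.2487]), 65.5, 32.5, np.float64(0.471))
0.015 [198.  78.] 1331 z [0.0251 0.0265 0.0277] (array([ 0.5852, -0.1081]), 50.8, 32.6, np.float64(0.245))
0.015 [253. 132.] 787 z [0.0191 0.0203 0.0213] (array([ 0.5241, -0.1723]), 47.2, 46.1, np.float64(1.559))
0.015 [305. 176.] 2454 z [0.0319 0.0481 0.0493] (array([ 0.4714, -0.2364]), 74.0, 45.3, np.float64(-0.514))
0.015 [188. 174.] 2150 z [0.0353 0.0494 0.0576] (array([ 0.4727, -0.0931]), 76.1, 36.4, np.float64(0.175))
0.015 [182. 225.] 72 z [0.1952 0.19
[... 2095 characters left out ...]
 4.7, np.float64(-0.297))
0.01 [238.  80.] 665 z [0.0141 0.0155 0.0183] (array([0.5857, 0.1821]), 50.0, 18.0, np.float64(-0.094))
0.01 [164. 157.] 2363 z [0.0278 0.0417 0.0442] (array([0.4943, 0.276 ]), 70.0, 46.6, np.float64(-0.09))
0.01 [299. 170.] 2279 z [0.0136 0.0337 0.0438] (array([0.4779, 0.1077]), 70.7, 44.7, np.float64(-0.094))
0.01 [182. 225.] 68 z [0.1955 0.198  0.1994] (array([0.4702, 0.2115]), 18.2, 5.4, np.float64(0.351))
0.01 [325. 225.] 68 z [0.1954 0.198  0.1995] (array([0.4695, 0.1163]), 18.3, 4.7, np.float64(-0.297))
row [-6.83 16.34 -0.46] turn -0.004 rows>= 4.2
now [0.4689 0.1632 0.1954] yaw -0.004 q [ 0.22 -0.03  1.51 -0.    1.66  1.8 ] t 2.37 w 0.094 F [ 0.3 -0.9 -0.9]
```

View pics/w2b.png

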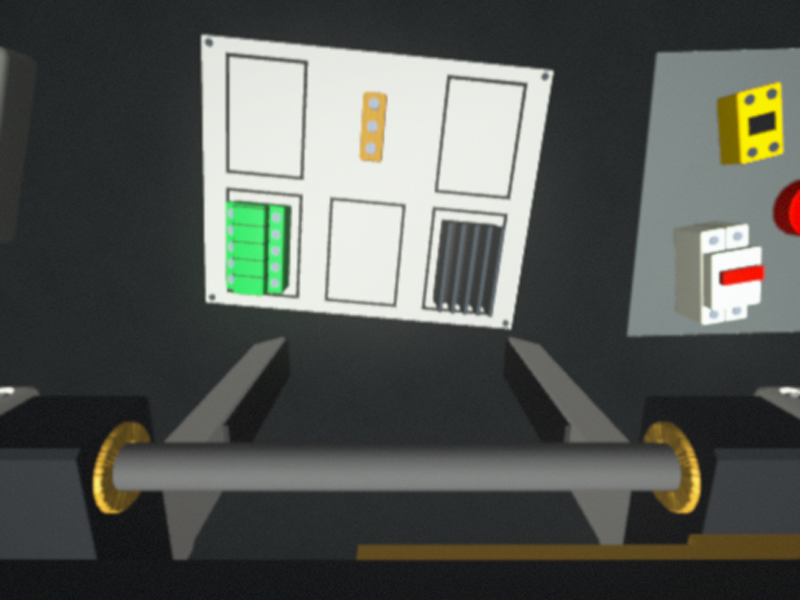

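The panel view shows four outlines, the brass bar at (373,127), the terminal block at (258,248) and the heat sink at (466,267), in 800x600 pixels. Measured heights, sizes and panel geometry agree with the given values to about 1 mm.

Run:
```python
from h import *
go((.4728,-.0931,.10,.173),(.4728,-.0931,.011,.173))
```

```text
row [ 0.48 25.63  9.54] turn -0.177 rows>= 6.6
row [ 0.48 25.63 18.44] turn -0.177 rows>= 7.6
now [0.4689 0.1632 0.1954] yaw -0.004 q [ 0.22 -0.03  1.51 -0.    1.66  1.8 ] t 2.37 w 0.094 F [ 0.3 -0.9 -0.9]
```

{"api": "servo_tool", "payload": {"series": "-0.28 0.5 25.6 9 -0.177; -0.28 0.5 25.6 9 -0.177; -0.28 0.5 25.6 9 -0.177; -0.28 0.5 25.6 9 -0.177; -0.28 0.5 25.6 9 -0.177; -0.28 0.5 25.6 9 -0.177; -0.28 0.5 25.6 9 -0.177; -0.28 0.5 25.6 9 -0.177; -0.28 0.5 25.6 9 -0.177; -0.28 0.5 25.6 12 -0.177; -0.28 0.5 25.6 15 -0.177; -0.28 0.5 25.6 17 -0.177; -0.28 0.5 25.6 17.5 -0.177; -0.28 0.5 25.6 17.5 -0.177"}}

```text
time: 3.53
tool_pos: [0.4724, -0.0897, 0.0195]
ee_rot: [-3.14, 0.002, 0.177]
wrist_force: [0.1, -0.5, 0.9]
width: 0.0603
```

Run:
```python
from h import *
go((.4728,-.0931,.011,.173))
```

```text
row [-0.02  0.34  0.85] turn 0.004 rows>= 0.2
now [ 0.4724 -0.0897  0.0195] yaw 0.177 q [-0.31  0.05  1.79  0.    1.3   1.09] t 3.53 w 0.0603 F [ 0.1 -0.5  0.9]
```

{"api": "servo_tool", "payload": {"series": "-0.28 0 0.3 0.5 0; -0.28 0 0.3 0.8 0; -0.28 0 0.3 0.8 0; 1 0 0.3 0.8 0; 1 0 0.3 0.8 0; 1 0 0.3 0.8 0; 1 0 0.3 0.8 0; 1 0 0.3 0.8 0; 1 0 0.3 0.8 0; 1 0 0.3 0.8 0"}}

```text
time: 4.37
tool_pos: [0.4743, -0.0937, 0.0129]
ee_rot: [3.141, -0.001, 0.177]
wrist_force: [-0.3, 0.3, 2.4]
width: 0.0358
```

Run:
```python
from h import *
go((.4728,-.0931,.12,.173),(.4856,.1913,.12,-.0945),(.4856,.1913,.0125,-.0945))
```

```text
row [ -0.14  -0.08 -10.71] turn 0.004 rows>= 2.6
row [  6.12 -27.85 -10.71] turn 0.271 rows>= 7.3
row [  6.12 -27.85   0.04] turn 0.271 rows>= 6.8
now [ 0.4743 -0.0937  0.0129] yaw 0.177 q [-0.31  0.06  1.79 -0.    1.29  1.08] t 4.37 w 0.0358 F [-0.3  0.3  2.4]
```

{"api": "servo_tool", "payload": {"series": "1 0 0 -4 0; 1 0 0 -8 0; 1 0 0 -10 0; 1 6.3 -27.8 -10 0.271; 1 6.3 -27.8 -10 0.271; 1 6.3 -27.8 -10 0.271; 1 6.3 -27.8 -10 0.271; 1 6.3 -27.8 -10 0.271; 1 6.3 -27.8 -10 0.271; 1 6.3 -27.8 -10 0.271; 1 6.3 -27.8 -10 0.271; 1 6.3 -27.8 -10 0.271; 1 6.3 -27.8 -7 0.271; 1 6.3 -27.8 -4.5 0.271; 1 6.3 -27.8 -4.5 0.271; 1 6.3 -27.8 -4.5 0.271"}}

```text
time: 5.7
tool_pos: [0.4856, 0.1893, 0.0556]
ee_rot: [3.139, 0.005, -0.096]
wrist_force: [0.5, -0.0, -0.8]
width: 0.0355
```

Run:
```python
from blob import *
shot("wrist","w3"); blobs("w3",.06,(.4,.6),(.1,.3)); 
go((.4871,.1911,.0145,-.0945)); go((.4871,.1911,.0145,-.0945))
```

```text
0.06 [256. 310.] 61854 z [0.0955 0.1707 0.1888] (array([0.4945, 0.1878]), 159.0, 55.7, np.float64(1.487))
row [-0.03 -0.12  4.31] turn -0.001 rows>= 1.0
now [0.4872 0.1899 0.0576] yaw -0.096 q [ 0.26  0.11  1.65 -0.    1.39  1.93] t 5.75 w 0.0358 F [ 1.5 -0.1 -1.1]
row [-0.03 -0.12  4.31] turn -0.001 rows>= 1.0
now [0.4872 0.1899 0.0576] yaw -0.096 q [ 0.26  0.11  1.65 -0.    1.39  1.93] t 5.75 w 0.0358 F [ 1.5 -0.1 -1.1]
```

{"api": "servo_tool", "payload": {"series": "1 0 -0.1 2 0; 1 0 -0.1 3.5 0; 1 0 -0.1 4.2 0; 1 0 -0.1 4.2 0; 1 0 -0.1 4.2 0"}}

```text
time: 6.17
tool_pos: [0.4882, 0.192, 0.0167]
ee_rot: [-3.141, -0.002, -0.095]
wrist_force: [-0.3, -0.5, -1.3]
width: 0.0359
```

Run:
```python
from h import *
go((.4871,.1911,.0145,-.0945))
```

```text
row [-0.1   0.1   0.22] turn -0.0 rows>= 0.1
now [0.4882 0.192  0.0167] yaw -0.095 q [ 0.27  0.15  1.69 -0.    1.3   1.93] t 6.17 w 0.0359 F [-0.3 -0.5 -1.3]
```

{"api": "servo_tool", "payload": {"series": "1 -0.1 0.1 0.2 0; 1 -0.1 0.1 0.3 0; 1 -0.1 0.1 0.3 0; -0.28 -0.1 0.1 0.3 0; -0.28 -0.1 0.1 0.3 0; -0.28 -0.1 0.1 0.3 0; -0.28 -0.1 0.1 0.3 0; -0.28 -0.1 0.1 -4 0; -0.28 -0.1 0.1 -8 0; -0.28 -0.1 0.1 -12 0; -0.28 -2 0.1 -16 0; -0.28 -2 0.1 -18 0; -0.28 -2 0.1 -18 0; -0.28 -2 0.1 -18 0"}}

```text
time: 7.33
tool_pos: [0.4681, 0.1934, 0.197]
ee_rot: [-3.14, -0.004, -0.094]
wrist_force: [0.3, 0.7, -1.1]
width: 0.0603
```

```bash
cat > chk.py <<'E'
from blob import *
def chk(fn):
    X,Y=(.35,.66),(.04,.33)
    z=np.load(f"pics/{fn}.npz"); im,d=z["im"],z["d"]; c,T=cam("wrist",dict(tool_pos=z["tp"],ee_rot=z["rot"]))
    m=masks(im)["white"]; nn,L,st,ce=cv2.connectedComponentsWithStats(m.astype(np.uint8)); 
    i=max(range(1,nn),key=lambda i:st[i,4]*(0<1)) 
    v,u=np.nonzero(L==i); r=rect(onplane(c,T,np.c_[u,v],.0056)); print("panel",r)
    return r
E
python3 - <<'E'
from chk import *
shot("wrist","w4"); chk("w4"); 
for lo in(.010,.042): blobs("w4",lo,(.35,.66),(.04,.33),hi=.1)
go((.585,-.2487,.1,.469),(.585,-.2487,.015,.469))
E
```

```text
panel (array([0.5353, 0.187 ]), 269.3, 209.5, np.float64(1.476))
0.01 [255.  79.] 627 z [0.0143 0.0155 0.0182] (array([0.5858, 0.1815]), 49.1, 16.9, np.float64(-0.099))
0.01 [254. 164.] 1903 z [0.0389 0.051  0.0588] (array([0.4857, 0.1922]), 76.0, 35.8, np.float64(-0.095))
0.01 [187. 163.] 2242 z [0.0283 0.0418 0.0441] (array([0.4947, 0.2761]), 69.2, 46.4, np.float64(-0.095))
0.01 [323. 163.] 2414 z [0.017  0.0356 0.0438] (array([0.4782, 0.1077]), 70.1, 44.9, np.float64(-0.095))
0.042 [184. 165.] 1103 z [0.0426 0.0435 0.0445] (array([0.4946, 0.2759]), 68.8, 24.3, np.float64(-0.091))
0.042 [309. 165.] 158 z [0.0425 0.0433 0.0443] (array([0.48  , 0.1269]), 69.9, 3.3, np.float64(-0.097))
0.042 [317. 165.] 157 z [0.0424 0.0435 0.0444] (array([0.4787, 0.1169]), 68.7, 3.5, np.float64(-0.096))
0.042 [325. 165.] 164 z [0.0425 0.0434 0.0443] (array([0.4778, 0.107 ]), 68.6, 3.6, np.float64(-0.09))
0.042 [334. 166.] 162 z [0.0426 0.0434 0.0443] (array([0.4768, 0.0971]), 68.5, 3.5, np.float64(-0.099))
0.042 [342. 165.] 162 z [0.0426 0.0435 0.0444] (array([0.4758, 0.0871]), 68.8, 3.5, np.float64(-0.099))
0.042 [254. 166.] 1168 z [0.0506 0.0518 0.0595] (array([0.486 , 0.1921]), 43.4, 35.7, np.float64(-0.095))
row [15.89 42.86  9.47] turn -0.563 rows>= 11.2
row [15.89 42.86 17.97] turn -0.563 rows>= 11.8
now [0.4671 0.193  0.1947] yaw -0.094 q [ 0.28 -0.01  1.49 -0.    1.66  1.94] t 7.38 w 0.0602 F [ 0.7 -0.4 -1.6]
```

{"api": "servo_tool", "payload": {"series": "-0.28 15.9 42.9 9 -0.563; -0.28 15.9 42.9 9 -0.563; -0.28 15.9 42.9 9 -0.563; -0.28 15.9 42.9 9 -0.563; -0.28 15.9 42.9 9 -0.563; -0.28 15.9 42.9 9 -0.563; -0.28 15.9 42.9 9 -0.563; -0.28 15.9 42.9 9 -0.563; -0.28 15.9 42.9 9 -0.563; -0.28 15.9 42.9 9 -0.563; -0.28 15.9 42.9 9 -0.563; -0.28 15.9 42.9 9 -0.563; -0.28 15.9 42.9 9 -0.563; -0.28 15.9 42.9 12 -0.563; -0.28 15.9 42.9 12 -0.563; -0.28 15.9 42.9 12 -0.563"}}

```text
time: 8.72
tool_pos: [0.5825, -0.2471, 0.071]
ee_rot: [-3.134, 0.005, 0.469]
wrist_force: [-0.1, -0.2, 0.6]
width: 0.06
```

Run:
```python
from blob import *
shot("wrist","w5"); blobs("w5",.015,(.5,.66),(-.32,-.17),hi=.056); blobs("w5",.0,(.5,.66),(-.36,-.1),hi=.1,zoff=.0016)
go((.585,-.2487,.012,.469))
```

```text
0.015 [259. 204.] 3159 z [0.0206 0.0501 0.0512] (array([ 0.5906, -0.246 ]), 54.2, 31.9, np.float64(0.464))
0.015 [162. 229.] 857 z [0.0181 0.0204 0.0214] (array([ 0.5241, -0.183 ]), 47.5, 25.9, np.float64(-0.0))
0.015 [209. 275.] 418 z [0.0175 0.0282 0.0339] (array([ 0.5083, -0.2439]), 29.3, 11.6, np.float64(1.514))
0.0 [203. 178.] 36525 z [0.0018 0.0029 0.0323] (array([ 0.5748, -0.2103]), 220.7, 149.7, np.float64(-1.571))
row [0.05 0.15 6.14] turn 0.001 rows>= 1.5
now [ 0.5839 -0.2476  0.0734] yaw 0.47 q [-0.49  0.33  1.34  0.    1.47  0.61] t 8.77 w 0.0601 F [ 0.3 -1.   0.8]
```

{"api": "servo_tool", "payload": {"series": "-0.28 0.1 0.1 3 0; -0.28 0.1 0.1 5 0; -0.28 0.1 0.1 6.1 0; -0.28 0.1 0.1 6.1 0; -0.28 0.1 0.1 6.1 0; 1 0.1 0.1 6.1 0; 1 0.1 0.1 6.1 0; 1 0.1 0.1 6.1 0; 1 0.1 0.1 6.1 0; 1 0.1 0.1 6.1 0; 1 0.1 0.1 6.1 0; 1 0.1 0.1 6.1 0"}}

```text
time: 9.77
tool_pos: [0.587, -0.2497, 0.0154]
ee_rot: [3.14, -0.001, 0.469]
wrist_force: [0.4, 0.4, 3.1]
width: 0.0318
```

Run:
```python
from h import *
go((.585,-.2487,.012,.469),(.593,.2661,.11,-.0945))
```

```text
row [-0.13 -0.18  0.34] turn -0.0 rows>= 0.1
row [ 23.83 -45.75  -9.46] turn 0.563 rows>= 12.6
now [ 0.587  -0.2497  0.0154] yaw 0.469 q [-0.49  0.38  1.4  -0.    1.36  0.61] t 9.77 w 0.0318 F [0.4 0.4 3.1]
```

{"api": "servo_tool", "payload": {"series": "1 0 0 -4 0; 1 0 0 -8 0; 1 23.9 -45.8 -9.5 0.563; 1 23.9 -45.8 -9.5 0.563; 1 23.9 -45.8 -9.5 0.563; 1 23.9 -45.8 -9.5 0.563; 1 23.9 -45.8 -9.5 0.563; 1 23.9 -45.8 -9.5 0.563; 1 23.9 -45.8 -9.5 0.563; 1 23.9 -45.8 -9.5 0.563; 1 23.9 -45.8 -9.5 0.563; 1 23.9 -45.8 -9.5 0.563; 1 23.9 -45.8 -9.5 0.563; 1 23.9 -45.8 -9.5 0.563; 1 23.9 -45.8 -9.5 0.563; 1 23.9 -45.8 -9.5 0.563; 1 23.9 -45.8 -6 0.563; 1 23.9 -45.8 -4 0.563; 1 23.9 -45.8 -4 0.563; 1 23.9 -45.8 -4 0.563"}}

```text
time: 11.43
tool_pos: [0.5915, 0.2657, 0.0522]
ee_rot: [3.139, 0.004, -0.095]
wrist_force: [0.2, 0.6, -0.5]
width: 0.0317
```

Run:
```python
from h import *
go((.5943,.266,.017,-.0945))
```

```text
row [ 0.28 -0.06  3.52] turn -0.001 rows>= 0.8
now [0.5915 0.2657 0.0522] yaw -0.095 q [ 0.34  0.38  1.33 -0.    1.44  2.  ] t 11.43 w 0.0317 F [ 0.2  0.6 -0.5]
```

{"api": "servo_tool", "payload": {"series": "1 0.2 0 2 0; 1 0.2 0 3 0; 1 0.2 0 3.3 0; 1 0.2 0 3.3 0; 1 0.2 0 3.3 0; 1 0.2 0 3.3 0"}}

```text
time: 11.93
tool_pos: [0.5956, 0.2671, 0.0229]
ee_rot: [-3.141, -0.002, -0.094]
wrist_force: [0.1, -0.1, -0.3]
width: 0.0315
```

Run:
```python
from h import *
go((.5943,.266,.017,-.0945))
```

```text
row [-0.12  0.12  0.59] turn 0.0 rows>= 0.1
now [0.5956 0.2671 0.0229] yaw -0.094 q [ 0.33  0.41  1.35 -0.    1.38  2.  ] t 11.93 w 0.0315 F [ 0.1 -0.1 -0.3]
```

{"api": "servo_tool", "payload": {"series": "1 -0.1 0.1 0.3 0; 1 -0.1 0.1 0.5 0; 1 -0.1 0.1 0.5 0; 1 -0.1 0.1 0.5 0"}}

```text
time: 12.27
tool_pos: [0.5937, 0.2661, 0.0165]
ee_rot: [3.141, -0.0, -0.094]
wrist_force: [-0.0, 1.0, -0.9]
width: 0.0318
```

Run:
```python
from h import *
go((.5943,.266,.017,-.0945))
```

```text
row [ 0.06  0.   -0.05] turn 0.0 rows>= 0.0
now [0.5937 0.2661 0.0165] yaw -0.094 q [ 0.33  0.41  1.36 -0.    1.37  2.  ] t 12.27 w 0.0318 F [-0.   1.  -0.9]
```

{"api": "servo_tool", "payload": {"series": "1 0 0 0.1 0; 1 0 0 0.1 0; -0.28 0 0 0.1 0; -0.28 0 0 0.1 0; -0.28 0 0 0.1 0; -0.28 0 0 0.1 0; -0.28 0 0 -4 0; -0.28 0 0 -8 0; -0.28 0 0 -12 0; -0.28 -12 7 -17 0; -0.28 -12 7 -17 0; -0.28 -12 7 -17 0; -0.28 -12 7 -17 0; -0.28 -12 7 -17 0; -0.28 -12 7 -17 0; -0.28 -12 7 -17 0"}}

```text
time: 13.6
tool_pos: [0.4682, 0.2078, 0.186]
ee_rot: [-3.142, -0.0, -0.094]
wrist_force: [-0.2, 0.1, -0.8]
width: 0.0601
```

Run:
```python
from chk import *
shot("wrist","w6"); chk("w6"); 
blobs("w6",.010,(.35,.66),(.04,.33),hi=.1)
go((.4714,-.2364,.1,-.515),(.4714,-.2364,.012,-.515))
```

```text
panel (array([0.5353, 0.187 ]), 269.3, 209.7, np.float64(1.476))
0.01 [191.  77.] 2045 z [0.021  0.0509 0.0522] (array([0.5916, 0.2671]), 63.8, 32.4, np.float64(-0.093))
0.01 [266.  77.] 716 z [0.0139 0.0154 0.0182] (array([0.5858, 0.1821]), 49.4, 17.9, np.float64(-0.088))
0.01 [266. 164.] 2029 z [0.039  0.051  0.0588] (array([0.4858, 0.192 ]), 75.9, 35.7, np.float64(-0.095))
0.01 [197. 163.] 2361 z [0.0285 0.0421 0.0441] (array([0.4946, 0.276 ]), 69.3, 46.1, np.float64(-0.096))
0.01 [337. 163.] 2669 z [0.0203 0.0364 0.0438] (array([0.4781, 0.1076]), 70.2, 45.1, np.float64(-0.095))
row [ 4.49 44.2   8.55] turn 0.421 rows>= 10.8
row [ 4.49 44.2  17.35] turn 0.421 rows>= 11.4
now [0.4682 0.2079 0.1855] yaw -0.094 q [ 0.31  0.01  1.49 -0.    1.64  1.97] t 13.65 w 0.0601 F [-0.4  0.3 -0.6]
```

{"api": "servo_tool", "payload": {"series": "-0.4 4.5 44.2 8 0.421; -0.4 4.5 44.2 8 0.421; -0.4 4.5 44.2 8 0.421; -0.4 4.5 44.2 8 0.421; -0.4 4.5 44.2 8 0.421; -0.4 4.5 44.2 8 0.421; -0.4 4.5 44.2 8 0.421; -0.4 4.5 44.2 8 0.421; -0.4 4.5 44.2 8 0.421; -0.4 4.5 44.2 8 0.421; -0.4 4.5 44.2 8 0.421; -0.4 4.5 44.2 8 0.421; -0.4 4.5 44.2 8 0.421; -0.4 4.5 44.2 11.5 0.421; -0.4 4.5 44.2 11.5 0.421; -0.4 4.5 44.2 11.5 0.421; -0.4 4.5 44.2 11.5 0.421"}}

```text
time: 15.07
tool_pos: [0.4714, -0.2356, 0.0719]
ee_rot: [-3.141, 0.0, -0.514]
wrist_force: [-0.2, 0.6, -0.5]
width: 0.066
```

Run:
```python
from h import *
go((.4714,-.2364,.012,-.515))
```

```text
row [0.04 0.07 5.99] turn 0.001 rows>= 1.4
now [ 0.4714 -0.2356  0.0719] yaw -0.514 q [-0.57  0.1   1.62  0.    1.42  1.51] t 15.07 w 0.066 F [-0.2  0.6 -0.5]
```

{"api": "servo_tool", "payload": {"series": "-0.4 0 0.1 3 0; -0.4 0 0.1 5 0; -0.4 0 0.1 6 0; -0.4 0 0.1 6 0; -0.4 0 0.1 6 0; -0.4 0 0.1 6 0; 1 0 0.1 6 0; 1 0 0.1 6 0; 1 0 0.1 6 0; 1 0 0.1 6 0; 1 0 0.1 6 0; 1 0 0.1 6 0; 1 0 0.1 6 0"}}

```text
time: 16.15
tool_pos: [0.4711, -0.2376, 0.0123]
ee_rot: [-3.141, -0.001, -0.515]
wrist_force: [0.7, 1.7, 3.9]
width: 0.0449
```

Run:
```python
from h import *
go((.4714,-.2364,.012,-.515),(.577,.0976,.11,-.0945),(.577,.0976,.055,-.0945))
```

```text
row [-0.03 -0.12  0.03] turn -0.0 rows>= 0.0
row [ -7.3  -34.39  -9.77] turn -0.421 rows>= 8.8
row [ -7.3  -34.39  -4.27] turn -0.421 rows>= 8.5
now [ 0.4711 -0.2376  0.0123] yaw -0.515 q [-0.57  0.16  1.69  0.    1.29  1.51] t 16.15 w 0.0449 F [0.7 1.7 3.9]
```

{"api": "servo_tool", "payload": {"series": "1 0 0 -4 0; 1 0 0 -8 0; 1 -7.3 -34.4 -9.5 -0.421; 1 -7.3 -34.4 -9.5 -0.421; 1 -7.3 -34.4 -9.5 -0.421; 1 -7.3 -34.4 -9.5 -0.421; 1 -7.3 -34.4 -9.5 -0.421; 1 -7.3 -34.4 -9.5 -0.421; 1 -7.3 -34.4 -9.5 -0.421; 1 -7.3 -34.4 -9.5 -0.421; 1 -7.3 -34.4 -9.5 -0.421; 1 -7.3 -34.4 -9.5 -0.421; 1 -7.3 -34.4 -9.5 -0.421; 1 -7.3 -34.4 -6 -0.421; 1 -7.3 -34.4 -3 -0.421; 1 -7.3 -34.4 -2 -0.421; 1 -7.3 -34.4 -2 -0.421; 1 -7.3 -34.4 -2 -0.421"}}

```text
time: 17.65
tool_pos: [0.5758, 0.0966, 0.0308]
ee_rot: [3.141, 0.002, -0.096]
wrist_force: [-0.1, -0.3, -3.1]
width: 0.0445
```

Run:
```python
from h import *
go((.5775,.098,.0135,-.0945))
```

```text
row [ 0.16 -0.15  1.73] turn -0.001 rows>= 0.4
now [0.5758 0.0966 0.0308] yaw -0.096 q [ 0.07  0.26  1.53 -0.    1.36  1.74] t 17.65 w 0.0445 F [-0.1 -0.3 -3.1]
```

{"api": "servo_tool", "payload": {"series": "1 0.1 -0.1 0.8 0; 1 0.1 -0.1 1.4 0; 1 0.1 -0.1 1.4 0; 1 0.1 -0.1 1.4 0; 1 0.1 -0.1 1.4 0"}}

```text
time: 18.07
tool_pos: [0.5779, 0.0988, 0.0181]
ee_rot: [-3.142, -0.001, -0.094]
wrist_force: [0.1, -0.1, -3.2]
width: 0.0452
```

Run:
```python
from h import *
go((.5775,.098,.0135,-.0945))
```

```text
row [-0.03  0.08  0.46] turn 0.0 rows>= 0.1
now [0.5779 0.0988 0.0181] yaw -0.094 q [ 0.07  0.27  1.54 -0.    1.33  1.74] t 18.07 w 0.0452 F [ 0.1 -0.1 -3.2]
```

{"api": "servo_tool", "payload": {"series": "1 0 0.1 0.2 0; 1 0 0.1 0.4 0; 1 0 0.1 0.4 0; 1 0 0.1 0.4 0; 1 0 0.1 0.45 0; 1 0 0.1 0.45 0"}}

```text
time: 18.57
tool_pos: [0.5775, 0.0977, 0.0134]
ee_rot: [3.142, -0.0, -0.094]
wrist_force: [-1.4, -0.3, -1.2]
width: 0.0446
```

Run:
```python
from h import *
go((.5775,.098,.0135,-.0945))
```

```text
row [ 0.   -0.03 -0.01] turn 0.0 rows>= 0.0
now [0.5775 0.0977 0.0134] yaw -0.094 q [ 0.07  0.28  1.54 -0.    1.32  1.74] t 18.57 w 0.0446 F [-1.4 -0.3 -1.2]
```

{"api": "servo_tool", "payload": {"series": "-0.4 0 0 0 0; -0.4 0 0 0 0; -0.4 0 0 0 0; -0.4 0 0 0 0; -0.4 0 0 -4 0; -0.4 0 0 -8 0; -0.4 0 0 -12 0; -0.4 -10 -6 -18 0; -0.4 -10 -6 -18 0; -0.4 -10 -6 -18 0; -0.4 -10 -6 -18 0; -0.4 -10 -6 -18 0; -0.4 -10 -6 -18 0"}}

```text
time: 19.65
tool_pos: [0.4838, 0.1667, 0.193]
ee_rot: [3.141, -0.001, -0.094]
wrist_force: [0.7, 0.1, -0.7]
width: 0.0658
```

Run:
```python
from chk import *
shot("wrist","w7"); chk("w7"); 
blobs("w7",.010,(.35,.68),(-.18,.33),hi=.1); blobs("w7",.042,(.54,.68),(.04,.33),hi=.1)
go((.5852,-.1081,.1,.245),(.5852,-.1081,.01,.245))
```

```text
panel (array([0.5355, 0.1869]), 269.2, 209.5, np.float64(1.476))
0.01 [479.  71.] 1732 z [0.0176 0.0262 0.0275] (array([ 0.5851, -0.1071]), 52.2, 35.6, np.float64(0.242))
0.01 [306.  93.] 2967 z [0.0332 0.0491 0.0502] (array([0.5774, 0.0986]), 73.9, 45.3, np.float64(-0.096))
0.01 [159.  95.] 2035 z [0.0208 0.0507 0.0521] (array([0.5916, 0.2669]), 63.8, 32.4, np.float64(-0.095))
0.01 [234.  95.] 650 z [0.0141 0.0155 0.0183] (array([0.5854, 0.1821]), 48.3, 18.0, np.float64(-0.096))
0.01 [507. 123.] 259 z [0.0112 0.0161 0.0202] (array([ 0.5202, -0.154 ]), 41.3, 13.2, np.float64(0.139))
0.01 [233. 179.] 1952 z [0.0386 0.0508 0.0588] (array([0.4859, 0.1923]), 75.7, 36.1, np.float64(-0.095))
0.01 [168. 177.] 2314 z [0.0261 0.0406 0.0442] (array([0.4943, 0.2759]), 69.9, 46.2, np.float64(-0.095))
0.01 [302. 177.] 2298 z [0.0134 0.0336 0.0438] (array([0.478 , 0.1077]), 70.5, 44.8, np.float64(-0.095))
0.042 [308.  92.] 2332 z [0.0484 0.0493 0.0503] (array([0.5772, 0.0987]), 57.0, 45.2, np.float64(-0.093))
0.042 [154.  94.] 1283 z [0.0501 0.0514 0.0524] (array([0.5921, 0.2669]), 42.3, 32.4, np.float64(-0.093))
row [12.69 26.35  9.2 ] turn -0.34 rows>= 7.4
row [12.69 26.35 18.2 ] turn -0.34 rows>= 8.3
now [0.4838 0.1662 0.192 ] yaw -0.095 q [ 0.22  0.01  1.48 -0.    1.65  1.89] t 19.7 w 0.0656 F [-0.5  0.1 -0.4]
```

View pics/w7.png

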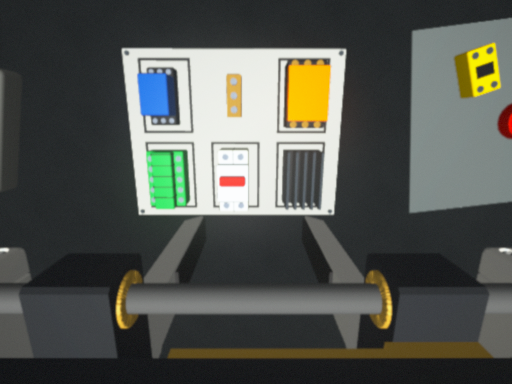

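The panel view shows the blue, white and orange parts inside their outlines, with yaw within 0.002 rad of the panel's and position within about 2 mm. Next is the aux block.

{"api": "servo_tool", "payload": {"series": "-0.28 12.7 26.4 8 -0.34; -0.28 12.7 26.4 8 -0.34; -0.28 12.7 26.4 8 -0.34; -0.28 12.7 26.4 8 -0.34; -0.28 12.7 26.4 8 -0.34; -0.28 12.7 26.4 8 -0.34; -0.28 12.7 26.4 8 -0.34; -0.28 12.7 26.4 8 -0.34; -0.28 12.7 26.4 8 -0.34; -0.28 12.7 26.4 11 -0.34; -0.28 12.7 26.4 14 -0.34; -0.28 12.7 26.4 14 -0.34; -0.28 12.7 26.4 14 -0.34; -0.28 12.7 26.4 14 -0.34"}}

```text
time: 20.87
tool_pos: [0.5856, -0.1079, 0.0537]
ee_rot: [3.141, -0.001, 0.246]
wrist_force: [0.1, 0.3, 0.0]
width: 0.0601
```

Run:
```python
from h import *
go((.5852,-.1081,.0075,.245))
```

```text
row [-0.04  0.01  4.62] turn 0.001 rows>= 1.1
now [ 0.5856 -0.1079  0.0537] yaw 0.246 q [-0.28  0.26  1.48  0.    1.4   1.05] t 20.87 w 0.0601 F [0.1 0.3 0. ]
```

{"api": "servo_tool", "payload": {"series": "-0.28 0 0 2 0; -0.28 0 0 3.5 0; -0.28 0 0 4.5 0; -0.28 0 0 4.5 0; -0.28 0 0 4.5 0; -0.28 0 0 4.5 0"}}

```text
time: 21.37
tool_pos: [0.5863, -0.1081, 0.0097]
ee_rot: [3.14, -0.003, 0.246]
wrist_force: [-1.1, -0.4, 0.6]
width: 0.0603
```

Run:
```python
from h import *
go((.5852,-.1081,.0075,.245))
```

```text
row [-0.11 -0.03  0.22] turn 0.001 rows>= 0.1
now [ 0.5863 -0.1081  0.0097] yaw 0.246 q [-0.28  0.3   1.52 -0.    1.32  1.05] t 21.37 w 0.0603 F [-1.1 -0.4  0.6]
```

{"api": "servo_tool", "payload": {"series": "-0.28 -0.1 0 0.1 0; -0.28 -0.1 0 0.1 0; 1 -0.1 0 0.1 0; 1 -0.1 0 0.1 0; 1 -0.1 0 0.1 0; 1 -0.1 0 0.1 0; 1 -0.1 0 0.1 0; 1 -0.1 0 0.1 0; 1 -0.1 0 0.1 0"}}

```text
time: 22.12
tool_pos: [0.5842, -0.1083, 0.007]
ee_rot: [3.141, -0.0, 0.246]
wrist_force: [0.6, -0.7, 0.2]
width: 0.0313
```

Run:
```python
from h import *
go((.5852,-.1081,.0075,.245),(.5774,.0986,.10,-.0945))
```

```text
row [ 0.1   0.01 -0.05] turn 0.001 rows>= 0.0
row [  4.38 -20.23  -9.3 ] turn 0.34 rows>= 5.4
now [ 0.5842 -0.1083  0.007 ] yaw 0.246 q [-0.28  0.3   1.53 -0.    1.32  1.05] t 22.12 w 0.0313 F [ 0.6 -0.7  0.2]
```

{"api": "servo_tool", "payload": {"series": "1 0 0 -4 0; 1 0 0 -8 0; 1 0 0 -10 0; 1 4.3 -20.2 -10 0.34; 1 4.3 -20.2 -10 0.34; 1 4.3 -20.2 -10 0.34; 1 4.3 -20.2 -10 0.34; 1 4.3 -20.2 -10 0.34; 1 4.3 -20.2 -10 0.34; 1 4.3 -20.2 -10 0.34; 1 4.3 -20.2 -8 0.34; 1 4.3 -20.2 -7 0.34; 1 4.3 -20.2 -7 0.34; 1 4.3 -20.2 -7 0.34; 1 4.3 -20.2 -7 0.34"}}

```text
time: 23.37
tool_pos: [0.577, 0.0972, 0.0772]
ee_rot: [3.141, -0.0, -0.096]
wrist_force: [0.1, -0.3, -0.2]
width: 0.0316
```

Run:
```python
from h import *
go((.5764,.0987,.0545,-.0945))
```

```text
row [-0.07 -0.15  2.27] turn -0.001 rows>= 0.5
now [0.577  0.0972 0.0772] yaw -0.096 q [ 0.07  0.22  1.47 -0.    1.44  1.74] t 23.37 w 0.0316 F [ 0.1 -0.3 -0.2]
```

{"api": "servo_tool", "payload": {"series": "1 -0.1 -0.1 1 0; 1 -0.1 -0.1 1.8 0; 1 -0.1 -0.1 1.8 0; 1 -0.1 -0.1 1.8 0; 1 -0.1 -0.1 1.8 0"}}

```text
time: 23.78
tool_pos: [0.5757, 0.0993, 0.0588]
ee_rot: [3.141, 0.0, -0.094]
wrist_force: [0.4, -0.0, -0.8]
width: 0.032
```

Run:
```python
from h import *
go((.5764,.0987,.0545,-.0945))
```

```text
row [0.07 0.05 0.43] turn 0.0 rows>= 0.1
now [0.5757 0.0993 0.0588] yaw -0.094 q [ 0.07  0.23  1.5  -0.    1.41  1.74] t 23.78 w 0.032 F [ 0.4 -0.  -0.8]
```

{"api": "servo_tool", "payload": {"series": "1 0.05 0.05 0.2 0; 1 0.05 0.05 0.35 0; 1 0.05 0.05 0.4 0; 1 0.05 0.05 0.4 0; 1 0.05 0.05 0.4 0"}}

```text
time: 24.2
tool_pos: [0.5762, 0.0988, 0.055]
ee_rot: [3.142, -0.0, -0.094]
wrist_force: [-0.6, 1.0, 0.0]
width: 0.0314
```

Run:
```python
from h import *
go((.5764,.0987,.0545,-.0945))
```

```text
row [0.02 0.01 0.05] turn 0.0 rows>= 0.0
now [0.5762 0.0988 0.055 ] yaw -0.094 q [ 0.07  0.24  1.5  -0.    1.4   1.74] t 24.2 w 0.0314 F [-0.6  1.   0. ]
```

{"api": "servo_tool", "payload": {"series": "1 0 0 0.1 0; 1 0 0 0.1 0; 1 0 0 0.1 0; 0 0 0 0.1 0; 0 0 0 0.1 0; 0 0 0 0.1 0; 0 0 0 0.1 0; -0.2 0 0 -3 0; -0.2 0 0 -7 0; -0.2 0 0 -11 0; -0.2 -10 -6 -14 0; -0.2 -10 -6 -14 0; -0.2 -10 -6 -14 0; -0.2 -10 -6 -14 0; -0.2 -10 -6 -14 0; -0.2 -10 -6 -14 0"}}

```text
time: 25.53
tool_pos: [0.4826, 0.1677, 0.1949]
ee_rot: [3.141, -0.001, -0.094]
wrist_force: [0.2, 0.0, -0.1]
width: 0.0561
```

Run:
```python
from chk import *
shot("wrist","w8"); chk("w8"); 
blobs("w8",.010,(.35,.68),(-.21,.33),hi=.1); blobs("w8",.063,(.54,.68),(.04,.33),hi=.1)
go((.45,.0,.25,0))
shot("top","top1"); 
z=np.load("pics/top1.npz"); c,T=cam("top"); m=masks(z["im"])["red"]; nn,L,st,ce=cv2.connectedComponentsWithStats(m.astype(np.uint8))
for i in range(1,nn):
    if st[i,4]>100: v,u=np.nonzero(L==i); print(ce[i],rect(onplane(c,T,np.c_[u,v],.022)))
```

```text
panel (array([0.5347, 0.187 ]), 269.4, 209.1, np.float64(1.477))
0.01 [307.  92.] 2912 z [0.0334 0.0725 0.0743] (array([0.5776, 0.0984]), 72.8, 45.6, np.float64(-0.094))
0.01 [160.  94.] 2023 z [0.0207 0.0506 0.0521] (array([0.5914, 0.2667]), 64.0, 32.3, np.float64(-0.095))
0.01 [234.  93.] 641 z [0.0142 0.0154 0.0182] (array([0.5859, 0.1821]), 50.0, 17.7, np.float64(-0.077))
0.01 [507. 122.] 272 z [0.0113 0.0161 0.0206] (array([ 0.5216, -0.1533]), 40.9, 13.2, np.float64(0.071))
0.01 [233. 177.] 1889 z [0.0389 0.051  0.0588] (array([0.4857, 0.1925]), 76.0, 35.7, np.float64(-0.098))
0.01 [169. 176.] 2271 z [0.0274 0.0404 0.0441] (array([0.4947, 0.2762]), 69.2, 47.2, np.float64(-0.094))
0.01 [303. 176.] 2267 z [0.0136 0.0336 0.0439] (array([0.4782, 0.1076]), 70.2, 45.1, np.float64(-0.1))
0.063 [312.  89.] 1737 z [0.0722 0.0734 0.0746] (array([0.5778, 0.0994]), 50.9, 32.4, np.float64(-0.092))
row [-1.67 16.97 -5.56] turn -0.095 rows>= 4.3
now [0.4827 0.1673 0.1944] yaw -0.095 q [ 0.22  0.    1.48 -0.    1.66  1.89] t 25.58 w 0.0565 F [0.2 0.6 0.7]
[315.91145833 164.81770833] (array([ 0.5234, -0.172 ]), 45.0, 42.7, np.float64(-0.811))
[430.34545455 186.84545455] (array([ 0.4671, -0.4197]), 36.9, 13.7, np.float64(0.385))
[350.22115385 277.36538462] (array([ 0.275 , -0.2354]), 37.2, 11.6, np.float64(0.42))
```

View pics/w8.png

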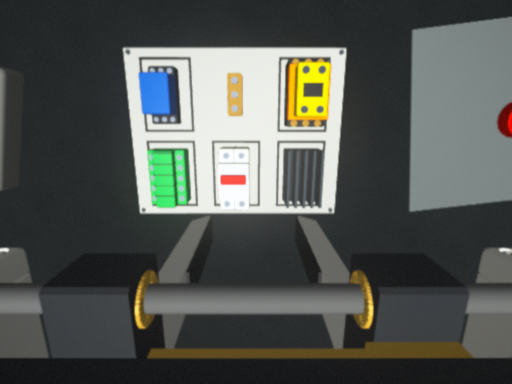

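```bash
python3 -c "
from bench import robot; print(robot.close_job())"
```

```text
the job is handed in; nothing more can be done
None
```

I laid out the panel in the order asked: breaker, relay, contactor, then the yellow auxiliary block on the contactor. I handed the job in at about 26 s with the gripper clear of everything.

My last wrist and top views showed:
- **Breaker:** within about 1 mm of its outline centre, and within 0.003 rad of the panel's direction. It is the 76 x 36 mm one from the mat; the two larger breakers were left alone.
- **Relay:** about 2 mm too near the robot (x = 0.5914–0.592, where 0.593–0.594 was wanted). It is still inside its outline and aligned, so I did not correct it. Its measured length came out 2 mm short, which makes this figure less certain than the others.
- **Contactor:** before the auxiliary block went on, within about 1 mm of its outline centre and aligned. The last view still showed it there.
- **Auxiliary block:** within about 1 mm of the contactor's centre, long sides parallel, and its top at the expected height.
- **Tape roll:** unmoved to within 1 mm.

The depth readings ran about 1.6 mm high, which I corrected for. The arm's own position reading wandered by 1–2 mm while it settled after each move.

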